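# Fold the brew-card cover over and tuck it under the lip

## Robot

A 6-joint arm with a two-finger parallel gripper is mounted at the origin on a cart in front of the work surface, level with it; the furniture and walls round the work are solid. World frame = base frame: x ahead of the robot, y to its left, z up, the work surface at z = 0. Lengths are in m, angles in degrees, forces in N, time in s.
With the tool pointing down it reaches from about 0.3 to 0.75 m from the base axis. Payload 8.5 kg.
Tool frame: the origin (TCP) lies at the very end of the fingers, on their centre line; the grasp point (between the pads) lies 19 mm behind it (env.hold_point_z is the distance from the TCP to the grasp point, in m); z points along the fingers, y is the line along which they close (so a half turn about z gives the same grasp; the last joint's range is limited). The gripper opens to 85 mm and grips with 20 to 120 N. Pads are 22 mm wide; open, the fingers measure 114 mm over their backs; the gripper's body (76 mm by 85 mm) begins 54 mm behind the grasp point. The pads swing forward as they close: fully open they stand 13 mm farther back than shut.
Start: joints at [60.487, 21.807, 74.336, -0, 83.858, -12.336], TCP at [0.162, 0.525, 0.231] pointing down, gripper open.
Joint ranges: [-178.18, 178.18], [-50.72, 133.34], [12.68, 142.11], [-81.47, 261.47], [9.98, 163.14], [-165.26, 165.26]. Speed limits (degrees/s): [136.94, 136.94, 180, 180, 180, 180].

## Interface

Orientations are given as a 3x3 rotation matrix whose columns are the frame's x, y, z axes.
In Python, from rig import env, optics gives the robot as it stands.
- The arm moves only by the shell command python3 -m jog 'ROWS' [OPENING] [FORCE]. ROWS is JSON, a list of rows, each an object with "linear": the shift along the tool's x, y, z in units of 40 mm (1.0 is 40 mm), a list of three; "roll": the turn about the tool's z in units of 5 degrees (1.0 is 5 degrees). A call has 1 to 12 rows; each row shifts and turns the commanded pose from where the row before left it, along the tool's axes as they then stand; what a row does not reach is not made up. A row lasts 1/12 s, in which the tool goes at most 41.7 mm and 7.16 degrees, less where a joint would pass 70% of its speed; a pose out of reach is approached as far as the arm can. A call is refused whole if a number of a shift passes 1 or a number of a turn 1, either way. A call with a gripper value outside its range is refused whole. OPENING is the opening, from -1 (shut) to 1 (fully open), set as the call begins (- or left out, the last holds). The fingers move at their own pace and stop on an object; FORCE is the grip in N (left out, the last holds). Time passes only in rows, so rows that do not move let the fingers close. It gives the time, the measured TCP pose, the force, the opening and the grip force at its end, in the units of the state.
- env.observe(): the state, without advancing time (a new reading comes with each control period).
- optics.get_image(name): name is "side" or "top"; returns the picture (384x512x3 uint8, red, green, blue); there is no depth.
- optics.calibration(name): a dict with "fov_y" (degrees; the focal length in pixels is half the picture's height over the tangent of half this angle, whatever the lens; pixels are square), "cx", "cy" (the principal point, pixels), "T" (4x4, takes a point from camera to world coordinates). Camera axes: x right, y down, z forward; pixel columns grow to the right and rows downward; lengths in m; the calibration is good to about 2 mm. A picture is of the moment at which its call begins. calibration takes no time and is no camera call.
- env.close_job(): hands the job in; it is judged then, once.
The state is a dict: "time_s": time; "q": joint angles; "qvel": joint speeds; "joint_efforts": joint torques, N m; "position": TCP position; "tool_rot": TCP orientation; "ft_force": force on the tool from outside, world axes, zero at the start; "wrist_torque": the same for the moment, N m; "grip_width": finger opening in m; "gripper_force": force on a finger pad.
Only numpy, scipy, OpenCV 4.12 (cv2) and the standard library are available. Lean on these libraries where they do the work, as an engineer would, in place of code of your own. Each camera call takes 0.05 s, during which the arm holds its last target. There are 200 camera calls.

## Task

Close the brew-card holder: with the fingertips push its sprung cover over until it lies flat on the card, then, keeping it down, push it along by its thumb step until its edge is tucked fully home beneath the retaining lip, so that it stays shut when you let go. Only push and press, without force: do not pinch or grip the cover, and leave the jar, cup and glass standing where they are.

Things in the scene. Friction and masses are not known exactly. Their poses are not given: they have to be found in the camera images.
- card_holder: Flat wooden board fixed on the counter, 190 (x) by 160 (y) by 12 mm, a white card on top. Origin: centre of its underside. Its +x points from the hinge end (two slotted steel cheeks, to 27 mm high) to the lip end (lip at x = 59 to 89 mm). With cover_slide = 0 the hinge pin (along y) lies at x = -65, z = 16.5 mm and the flat cover's edge at x = 55 mm
- cover (a joint): Hinge angle of the cover, rad: 0 = flat on the card, pi/2 = upright, to 1.8 = leaning away from the lip. Starts open, 1.35 to 1.7. A weak spring (net about 0.05 N m at flat, friction 0.02 N m) lifts it again from flat to about 1 rad if let go untucked
- cover_slide (a joint): Travel of hinge pin and cover along slots towards the lip (board +x), m: 0 = drawn back (starts 0 to 0.003), 0.024 = home at the stop. Friction about 4 N at any cover angle; stays where left. Folded while drawn back, the edge passes clear of the lip; if slid home too early the cover lands on top of the lip: fold by pushing far from the hinge
- cover_face: Outer plate of the cover (on top when flat), aluminium, 120 mm wide, 2.5 mm thick. Origin on the hinge pin; x from pin to free edge (at 120 mm), y along the pin, z out of the outer face, which is at z = 2.5 mm (19 mm above the counter when flat). Across it a thumb step 110 mm wide, 8 mm high: upright face, looking to the hinge, at x = 85 mm, then sloping down to x = 102 mm
- cover_back: Inner plate of the cover (grey plastic, 114 by 108 by 2.5 mm), fixed under the outer one; same origin and axes as cover_face. It faces the card when folded
- cover_edge (a point): Middle of the cover's free edge, 120 mm from the hinge pin, half way through the outer plate's thickness (137 mm above the counter when the cover is upright: keep the hand clear of it)
- cover_step (a point): Foot of the thumb step's upright face, on the outer face, middle of the width: push here towards the lip
- lip_edge (a point): Middle of the front of the lip's flat underside, 132 mm from the drawn-back pin, 24 mm above the counter; axes as the board. The lip is a fixed steel strip 130 mm wide, top 27 mm high; from here its mouth flares up towards the hinge for 8 mm, to 33 mm high. The flat cover passes 5 mm below it and at home reaches 12 mm under it
- jar: Loose bean jar with cork lid, 68 mm across, 81 mm high; origin at the centre of its underside. Bystander beside the board
- cup: Loose white espresso cup with a handle, 63 by 89 mm, 50 mm high; origin at the middle of its underside. Bystander
- glass: Loose shot glass, 48 mm across, 61 mm high; origin at the centre of its underside. Bystander

How it is judged (in metres and radians):
At the end, for the whole second after the job is handed in: The cover lies folded down (hinge below 0.10 rad) and has slid at least 18 of its 24 mm home, its edge at least 6 mm beneath the lip and below its underside, at rest without being held; jar, cup and glass stand upright within 30 mm of where they were (value of joint cover below 0.1 rad and value of joint cover_slide above 0.018 m and x of cover_edge in the frame of lip_edge above 0.006 m and z of cover_edge in the frame of lip_edge below 0.001 m and velocity of joint cover below 0.05 rad/s and distance of each of jar, cup, glass from where it was at the start of the episode below 0.03 m and angle between each of jar, cup, glass's own z axis and vertical below 0.2 rad); the robot touches nothing.
It fails at once if the jar is pushed more than 30 mm away, lifted or tipped (distance of jar from where it was at the start of the episode above 0.03 m or height (world z) of jar above 0.012 m or angle between jar's own z axis and vertical above 0.4 rad).
It fails at once if the cup is pushed more than 30 mm away, lifted or tipped (distance of cup from where it was at the start of the episode above 0.03 m or height (world z) of cup above 0.012 m or angle between cup's own z axis and vertical above 0.4 rad).
It fails at once if the glass is pushed more than 30 mm away, lifted or tipped (distance of glass from where it was at the start of the episode above 0.03 m or height (world z) of glass above 0.012 m or angle between glass's own z axis and vertical above 0.4 rad).
It fails at once if the cover is pinched between the fingers (pressed on both faces at once) (contact force between the fingers and cover_face above 8 N and contact force between the fingers and cover_back above 8 N).
It fails at once if the holder or its cover is pressed with more than 45 N (contact force between any of the fingers, the arm and card_holder above 45 N).
It also fails if it takes over 40 s, if anything falls off the work surface, if the arm or the gripper's body presses on something with over 40 N, if the wrist force passes 120 N, or if a joint passes its speed limit or range.

## Working session

There is one attempt and no reset: what is moved stays moved. The work goes in short steps, Python scripts to look and compute and a shell command to move; the robot and the scene stay as the last step left them, time stands still between calls to the robot, and variables do not carry over. Pictures are saved under pics/ and viewed, at most 11 in all, crops included, and the job is handed in when it is done.

```bash
mkdir -p pics
python3 - <<'E'
from rig import env, optics
import cv2, numpy as np
for n in ("side","top"):
    im=optics.get_image(n); cv2.imwrite(f"pics/{n}0.png",im[:,:,::-1]); c=optics.calibration(n); print(n,c["fov_y"],c["cx"],c["cy"],c.keys()); print(np.round(c["T"],3))
s=env.observe(); print(s["position"],np.round(s["tool_rot"],3),s["grip_width"],s["time_s"])
E
```

```text
side 42.54638617700563 259.3879852892886 194.52975856987368 dict_keys(['fov_y', 'cx', 'cy', 'T'])
[[ 0.994 -0.06   0.095  0.421]
 [-0.111 -0.67   0.734 -0.742]
 [ 0.019 -0.74  -0.673  0.738]
 [ 0.     0.     0.     1.   ]]
top 51.71450345050307 263.846229493679 188.64717052090597 dict_keys(['fov_y', 'cx', 'cy', 'T'])
[[ 0.027 -0.99   0.138  0.379]
 [-1.    -0.027  0.001  0.045]
 [ 0.003 -0.138 -0.99   0.899]
 [ 0.     0.     0.     1.   ]]
[0.16231001 0.52524005 0.23078742] [[-0.955  0.295 -0.001]
 [ 0.295  0.955 -0.001]
 [ 0.    -0.001 -1.   ]] 0.08535889960810499 0.1
```

View pics/side0.png

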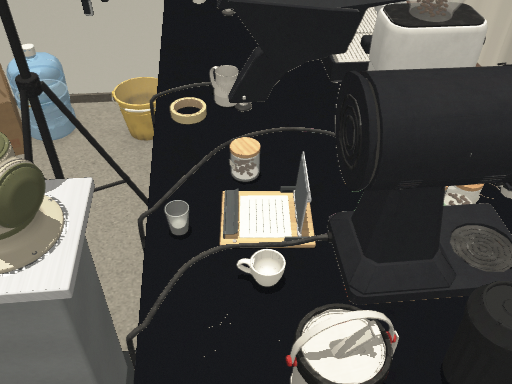

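View pics/top0.png

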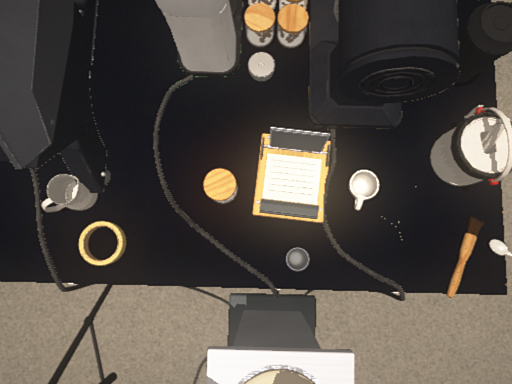

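The pictures show the board at about (292,177) in the top view. The hinge and cover are at its far end (+x, row ~140) and the lip is at the near end (row ~208). The jar is at (220,186), the cup at (363,185) and the glass at (297,259). A machine stands behind the hinge, to the right. In the side view the cover is nearly upright, at column 303.

```bash
cat > h.py <<'E'
from rig import env, optics
import cv2, numpy as np
def ray(n,u,v):
    c=optics.calibration(n); f=192/np.tan(np.radians(c["fov_y"]/2)); T=np.array(c["T"])
    d=T[:3,:3]@np.array([(u-c["cx"])/f,(v-c["cy"])/f,1]); return T[:3,3],d/np.linalg.norm(d)
def onz(n,u,v,z):
    o,d=ray(n,u,v); return o+d*(z-o[2])/d[2]
def tri(a,b):
    (o,d),(p,e)=ray("side",*a),ray("top",*b)
    s=np.linalg.lstsq(np.c_[d,-e],p-o,rcond=None)[0]; A,B=o+s[0]*d,p+s[1]*e; return (A+B)/2,np.linalg.norm(A-B)
E
python3 - <<'E'
from h import *
np.set_printoptions(precision=4,suppress=True)
for n,box in (("top",(240,345,115,235)),("side",(210,325,180,255))):
    im=cv2.imread(f"pics/{n}0.png"); hsv=cv2.cvtColor(im,cv2.COLOR_BGR2HSV)
    m=cv2.inRange(hsv,(8,90,90),(28,255,255)); x0,x1,y0,y1=box; k=np.zeros_like(m); k[y0:y1,x0:x1]=m[y0:y1,x0:x1]
    v,u=np.nonzero(k); P=np.array([onz(n,a,b,.012)[:2] for a,b in zip(u,v)],np.float32)
    r=cv2.minAreaRect(P); print(n,r); print(cv2.boxPoints(r))
    cv2.imwrite(f"pics/{n}c.png",cv2.resize(im[y0-10:y1+10,x0-10:x1+10],None,fx=5 if n=="side" else 4,fy=5 if n=="side" else 4,interpolation=cv2.INTER_CUBIC))
print("drum",tri((350,120),(395,77)))
for z in (0,.1,.2,.3): print(z,onz("top",350,95,z),onz("top",320,120,z),onz("side",337,130,z))
E
```

```text
top ((0.53110271692276, -0.016661174595355988), (0.16143953800201416, 0.1920861154794693), 84.77519226074219)
[[ 0.4281 -0.0883]
 [ 0.6194 -0.1058]
 [ 0.6341  0.055 ]
 [ 0.4428  0.0725]]
side ((0.5294832587242126, -0.021560683846473694), (0.1647869348526001, 0.1903790533542633), 84.80438995361328)
[[ 0.4272 -0.095 ]
 [ 0.6168 -0.1122]
 [ 0.6317  0.0519]
 [ 0.4421  0.0691]]
drum (array([ 0.6315, -0.1473,  0.3318]), np.float64(0.003063945605364857))
0 [ 0.7339 -0.1524  0.    ] [ 0.6706 -0.0818 -0.    ] [0.7548 0.2942 0.    ]
0.1 [ 0.6944 -0.1305  0.1   ] [ 0.6382 -0.0677  0.1   ] [0.7096 0.1537 0.1   ]
0.2 [ 0.655  -0.1086  0.2   ] [ 0.6058 -0.0536  0.2   ] [0.6643 0.0133 0.2   ]
0.3 [ 0.6155 -0.0867  0.3   ] [ 0.5734 -0.0396  0.3   ] [ 0.619  -0.1271  0.3   ]
```

View pics/topc.png

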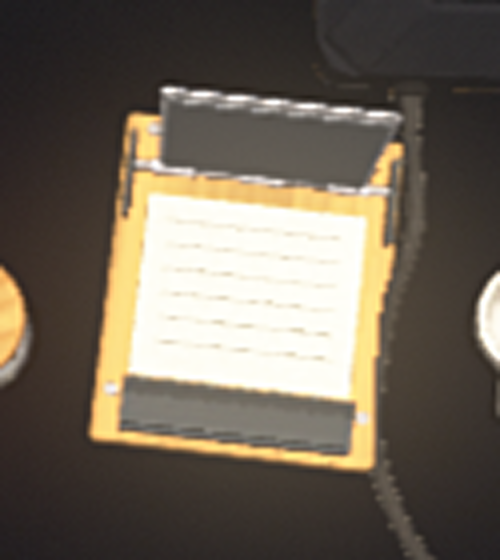

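View pics/sidec.png

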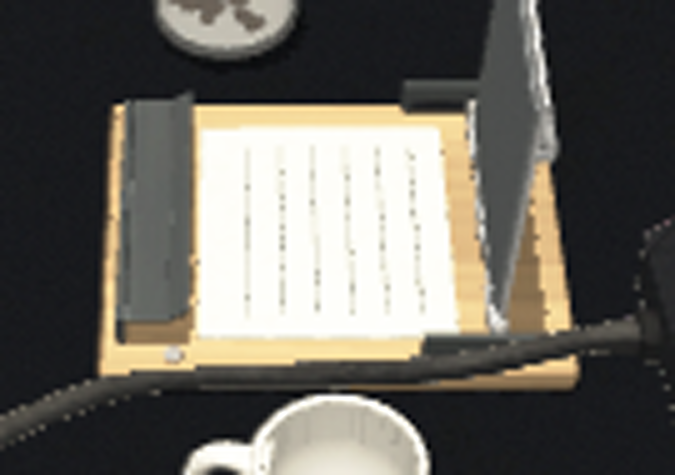

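The crops show the hinge line at the far end with the cover roughly upright, and the lip at the near end. Next I work out the cover angle and where the TCP is relative to the pin.

```bash
cat >> h.py <<'E'
bx=np.array([-.9959,.0907,0]); ty=np.array([.0907,.9959,0]); pin=np.array([.530,-.019,0])-.065*bx
def loc(p): p=np.asarray(p)-pin; return np.round(np.array([p@bx,p@ty,p[2]])*1000,1)  # tool-axes mm from pin: s, t, z
def proj(n,p):
    c=optics.calibration(n); f=192/np.tan(np.radians(c["fov_y"]/2)); q=np.linalg.inv(c["T"])@np.r_[p,1]; return np.round(q[:2]/q[2]*f+[c["cx"],c["cy"]])
E
python3 - <<'E'
from h import *
s=env.observe(); p=s["position"]; print("tcp",loc(p),proj("top",p),proj("side",p))
print("edge L,R at z.135",loc(onz("top",271.2,127.5,.135)),loc(onz("top",330,133.5,.135)))
print("pin L,R z.0165",loc(onz("top",263.5,145,.0165)),loc(onz("top",327.5,152.5,.0165)))
print("lip front R/L z.03",loc(onz("top",260.5,199,.030)),loc(onz("top",319,205,.030)))
for n,u,v,z in (("jar",220,186,.081),("cup",363,184,.05),("glass",297,258,.061)): print(n,loc(onz("top",u,v,z)),onz("top",u,v,z))
print("drum",loc([.6315,-.147,.33]))
E
```

```text
tcp [480.5 508.7 230.8] [-42. 373.] [98. 13.]
edge L,R at z.135 [ -8.6  60.1 135. ] [-10.1 -57.3 135. ]
pin L,R z.0165 [-1.2 74.5 16.5] [ -0.9 -72.4  16.5]
lip front R/L z.03 [124.4  66.4  30. ] [122.4 -63.2  30. ]
jar [112.9 152.5  81. ] [0.4961672  0.13722868 0.081     ]
cup [  68.  -150.9   50. ] [ 0.51333978 -0.16899352  0.05      ]
glass [241.8 -24.5  61. ] [ 0.35174184 -0.02732272  0.061     ]
drum [ -47.7 -118.3  330. ]
```

```bash
python3 -m jog '[{"linear":[0,0,0],"roll":-0.8},{"linear":[0,0,0],"roll":-0.8},{"linear":[0,0,0],"roll":-0.79},{"linear":[-0.75,-0.65,0],"roll":0},{"linear":[-0.75,-0.65,0],"roll":0},{"linear":[-0.75,-0.65,0],"roll":0},{"linear":[-0.75,-0.65,0],"roll":0},{"linear":[-0.75,-0.65,0],"roll":0},{"linear":[-0.75,-0.65,0],"roll":0},{"linear":[-0.75,-0.65,0],"roll":0},{"linear":[-0.75,-0.65,0],"roll":0},{"linear":[0,0,0],"roll":0}]' -1 20
cat > st.py <<'E'
from h import *
s=env.observe(); R=np.array(s["tool_rot"]); print(round(s["time_s"],2),"s,t,z",loc(s["position"]),"x·bx",np.round(R[:,0]@bx,4),"y·bx",np.round(R[:,1]@bx,4),"F s,t,z",np.round([np.dot(s["ft_force"],bx),np.dot(s["ft_force"],ty),s["ft_force"][2]],1),s["grip_width"])
E
python3 st.py
```

```text
time_s: 1.1
position: [0.3865, 0.2923, 0.2309]
tool_rot: [[-0.995, 0.097, 0.001], [0.097, 0.995, -0.002], [-0.001, -0.001, -1.0]]
ft_force: [-0.2, 1.4, -0.4]
grip_width: -0.0001
gripper_force: 0.0
1.1 s,t,z [236.2 297.  230.9] x·bx 1.0 y·bx -0.0065 F s,t,z [ 0.4  1.4 -0.4] -0.00010245303668165896
```

```bash
python3 -m jog '[{"linear":[-0.8,-0.4,0],"roll":0},{"linear":[-0.8,-0.4,0],"roll":0},{"linear":[-0.8,-0.4,0],"roll":0},{"linear":[-0.8,-0.4,0],"roll":0},{"linear":[-0.8,-0.4,0],"roll":0},{"linear":[-0.8,-0.4,0],"roll":0},{"linear":[-0.8,-0.4,0],"roll":0},{"linear":[-0.8,-0.4,0],"roll":0},{"linear":[-0.8,-0.4,0],"roll":0},{"linear":[0,0,0],"roll":0}]'; python3 st.py
python3 - <<'E'
from h import *
cv2.imwrite("pics/top1.png",optics.get_image("top")[:,:,::-1]); cv2.imwrite("pics/side1.png",optics.get_image("side")[:,:,::-1])
E
```

```text
time_s: 1.93
position: [0.6598, 0.123, 0.229]
tool_rot: [[-0.995, 0.095, -0.001], [0.095, 0.995, -0.001], [0.001, -0.001, -1.0]]
ft_force: [0.8, -0.3, -0.2]
grip_width: 0.0001
gripper_force: 0.0
1.93 s,t,z [-51.4 153.2 229. ] x·bx 1.0 y·bx -0.0046 F s,t,z [-0.9 -0.2 -0.2] 0.00012080751792025312
```

View pics/top1.png

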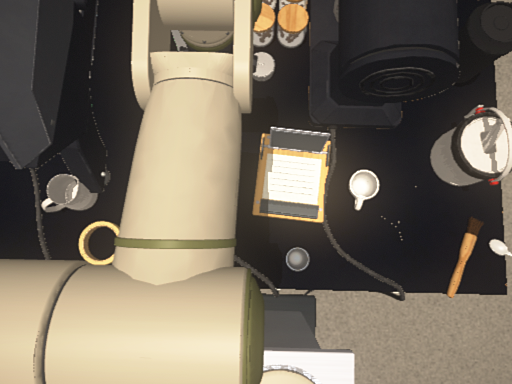

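View pics/side1.png

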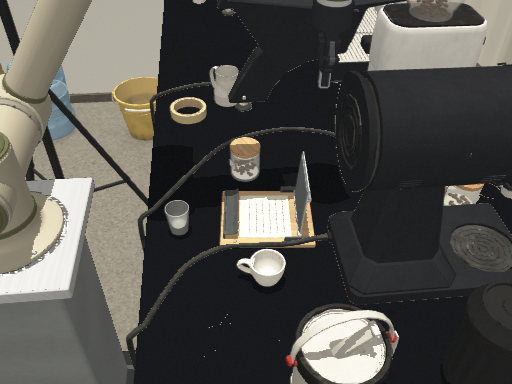

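The arm is behind the board on the left, at t=153. The cover is still untouched and upright (side view, column 303). Next: descend, then move in behind the cover, staying left of centre to clear the drum.

```bash
python3 -m jog '[{"linear":[0.1,0,0.8],"roll":0},{"linear":[0.1,0,0.8],"roll":0},{"linear":[0,0,0.8],"roll":0},{"linear":[0,0,0.8],"roll":0},{"linear":[0,0,0.4],"roll":0},{"linear":[0,-0.6,0],"roll":0},{"linear":[0,-0.6,0],"roll":0},{"linear":[0,-0.5,0],"roll":0},{"linear":[0,0,0],"roll":0}]'; python3 st.py
```

```text
time_s: 2.78
position: [0.6411, 0.0579, 0.0877]
tool_rot: [[-0.996, 0.093, -0.0], [0.093, 0.996, -0.001], [0.0, -0.001, -1.0]]
ft_force: [-0.1, -0.3, 0.2]
grip_width: -0.0002
gripper_force: 0.0
2.78 s,t,z [-38.6  86.6  87.7] x·bx 1.0 y·bx -0.0021 F s,t,z [ 0.1 -0.3  0.2] -0.00017092613958567633
```

```bash
python3 -m jog '[{"linear":[-0.1,-0.3,0],"roll":0},{"linear":[0,-0.3,0],"roll":0},{"linear":[0,-0.3,0],"roll":0},{"linear":[0,-0.2,0],"roll":0},{"linear":[0,0,0],"roll":0}]'; python3 st.py
python3 - <<'E'
from h import *
a=optics.get_image("top")[:,:,::-1]; b=optics.get_image("side")[:,:,::-1]
cv2.imwrite("pics/c2.png",np.hstack([cv2.resize(a[40:240,200:400],(400,400)),cv2.resize(b[60:260,200:400],(400,400))]))
E
```

```text
time_s: 3.2
position: [0.6418, 0.0141, 0.0873]
tool_rot: [[-0.996, 0.093, -0.0], [0.093, 0.996, -0.0], [0.0, -0.0, -1.0]]
ft_force: [1.0, 0.1, -0.1]
grip_width: 0.0001
gripper_force: 0.0
3.2 s,t,z [-43.3  43.1  87.3] x·bx 1.0 y·bx -0.0019 F s,t,z [-1.   0.2 -0.1] 9.349402279971724e-05
```

View pics/c2.png

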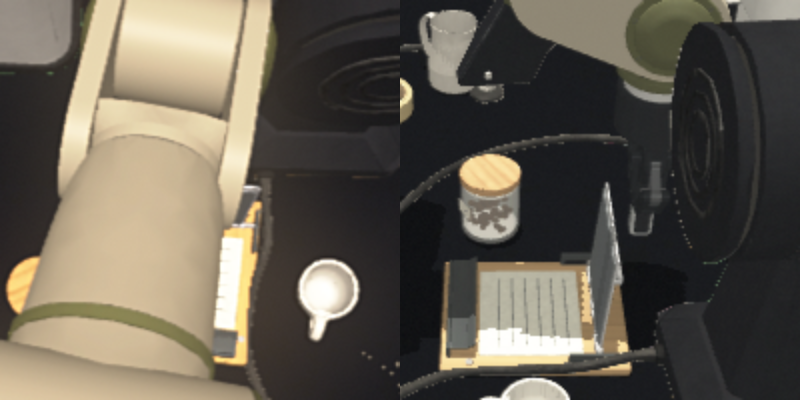

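The side view (right half) shows the fingertip at (640,225), behind the cover and with its tip below the cover's edge. I now start the folding arc.

```bash
python3 -m jog '[{"linear":[0.25,0,0.02],"roll":0},{"linear":[0.25,0,0.03],"roll":0},{"linear":[0.24,0,0.02],"roll":0},{"linear":[0.22,0,0.02],"roll":0},{"linear":[0.22,0,0.02],"roll":0},{"linear":[0.21,0,0.06],"roll":0},{"linear":[0.21,0,0.1],"roll":0},{"linear":[0,0,0],"roll":0}]'; python3 st.py
python3 - <<'E'
from h import *
b=optics.get_image("side")[:,:,::-1]
cv2.imwrite("pics/c3.png",cv2.resize(b[100:270,190:390],None,fx=3,fy=3))
E
```

```text
time_s: 3.97
position: [0.5768, 0.0224, 0.0761]
tool_rot: [[-0.996, 0.09, -0.002], [0.09, 0.996, 0.0], [0.002, 0.0, -1.0]]
ft_force: [0.2, 0.3, -0.3]
grip_width: -0.0002
gripper_force: 0.0
3.97 s,t,z [22.1 45.4 76.1] x·bx 1.0 y·bx 0.0004 F s,t,z [-0.2  0.3 -0.3] -0.00016615040486890354
```

View pics/c3.png

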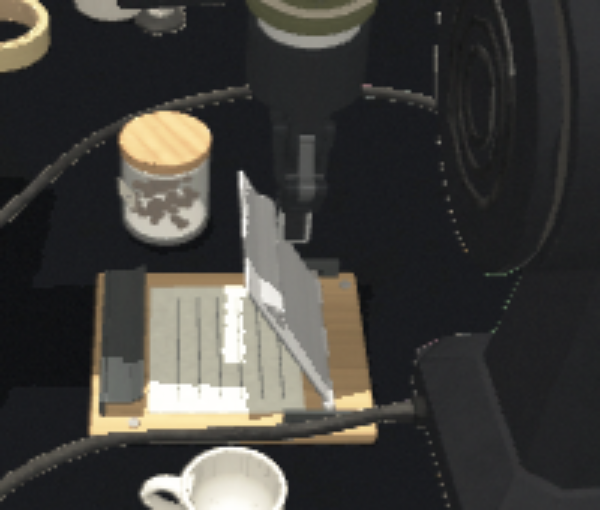

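```bash
python3 -m jog '[{"linear":[0.17,-0.05,0.11],"roll":0},{"linear":[0.16,-0.05,0.13],"roll":0},{"linear":[0.14,-0.05,0.16],"roll":0},{"linear":[0.14,-0.05,0.18],"roll":0},{"linear":[0.1,-0.05,0.2],"roll":0},{"linear":[0.08,-0.05,0.2],"roll":0},{"linear":[0.04,0,0.15],"roll":0},{"linear":[0.02,0,0.12],"roll":0},{"linear":[0,0,0],"roll":0}]'; python3 st.py
python3 - <<'E'
from h import *
b=optics.get_image("side")[:,:,::-1]
cv2.imwrite("pics/c4.png",cv2.resize(b[130:270,190:390],None,fx=4,fy=4))
E
```

```text
time_s: 4.77
position: [0.5428, 0.0127, 0.0255]
tool_rot: [[-0.996, 0.091, -0.002], [0.091, 0.996, 0.0], [0.002, 0.0, -1.0]]
ft_force: [0.4, -1.0, 0.6]
grip_width: -0.0001
gripper_force: 0.2
4.77 s,t,z [55.1 32.7 25.5] x·bx 1.0 y·bx -0.0004 F s,t,z [-0.5 -1.   0.6] -5.364937317827727e-05
```

View pics/c4.png

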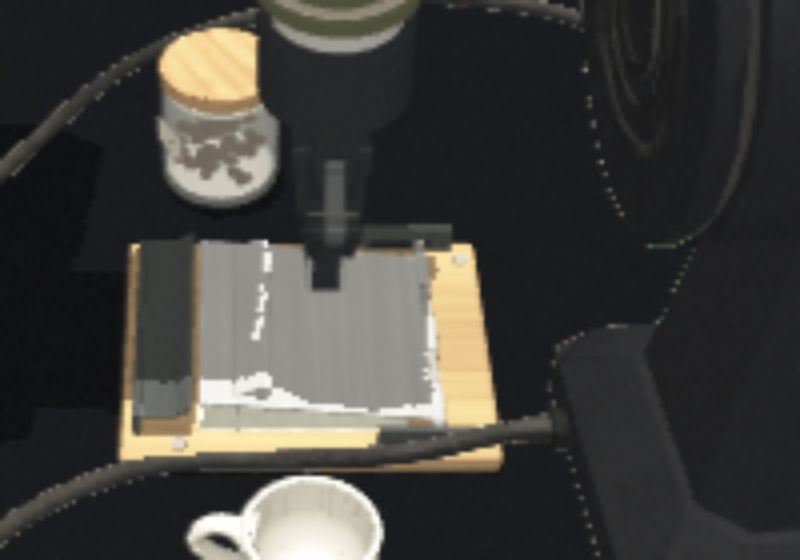

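The cover is almost flat, with its edge just short of the lip (crop column ~200). Next I press it down until the force rises.

```bash
python3 -m jog '[{"linear":[0,0,0.06],"roll":0},{"linear":[0,0,0.05],"roll":0},{"linear":[0,0,0.05],"roll":0},{"linear":[0,0,0],"roll":0},{"linear":[0,0,0],"roll":0}]'; python3 st.py
```

```text
time_s: 5.23
position: [0.5433, 0.0126, 0.0201]
tool_rot: [[-0.996, 0.091, 0.0], [0.091, 0.996, -0.0], [-0.0, -0.0, -1.0]]
ft_force: [-0.5, -0.6, 0.6]
grip_width: -0.0
gripper_force: 0.3
5.23 s,t,z [54.6 32.7 20.1] x·bx 1.0 y·bx -0.0003 F s,t,z [ 0.4 -0.6  0.6] -2.4009537828150603e-05
```

```bash
python3 -m jog '[{"linear":[0,0,0.02],"roll":0},{"linear":[0,0,0.02],"roll":0},{"linear":[0,0,0],"roll":0},{"linear":[0,0,0],"roll":0}]'; python3 st.py
```

```text
time_s: 5.57
position: [0.5434, 0.0126, 0.0188]
tool_rot: [[-0.996, 0.091, 0.0], [0.091, 0.996, -0.0], [-0.0, -0.0, -1.0]]
ft_force: [-1.9, 0.4, 4.2]
grip_width: 0.0002
gripper_force: 2.1
5.57 s,t,z [54.6 32.7 18.8] x·bx 1.0 y·bx -0.0004 F s,t,z [2.  0.2 4.2] 0.00015622777150493545
```

```bash
python3 -m jog '[{"linear":[0.12,0,0],"roll":0},{"linear":[0.12,0,0],"roll":0},{"linear":[0.12,0,0],"roll":0},{"linear":[0.12,0,0],"roll":0},{"linear":[0.1,0,0],"roll":0},{"linear":[0,0,0],"roll":0}]'; python3 st.py
```

```text
time_s: 6.07
position: [0.5195, 0.0148, 0.0187]
tool_rot: [[-0.996, 0.091, -0.0], [0.091, 0.996, -0.0], [0.0, -0.0, -1.0]]
ft_force: [0.7, 0.3, 3.9]
grip_width: -0.0004
gripper_force: 2.7
6.07 s,t,z [78.5 32.7 18.7] x·bx 1.0 y·bx -0.0004 F s,t,z [-0.7  0.3  3.9] -0.00043247512457506986
```

```bash
python3 -m jog '[{"linear":[0.08,0,0],"roll":0},{"linear":[0.08,0,0],"roll":0},{"linear":[0.08,0,0],"roll":0},{"linear":[0,0,0],"roll":0}]'; python3 st.py;  python3 -m jog '[{"linear":[0.06,0,0],"roll":0},{"linear":[0.06,0,0],"roll":0},{"linear":[0,0,0],"roll":0}]' >/dev/null; python3 st.py
```

```text
time_s: 6.4
position: [0.5101, 0.0157, 0.0186]
tool_rot: [[-0.996, 0.091, -0.0], [0.091, 0.996, -0.0], [0.0, -0.0, -1.0]]
ft_force: [1.0, -0.4, 4.8]
grip_width: 0.0003
gripper_force: 3.2
6.4 s,t,z [88.  32.7 18.6] x·bx 1.0 y·bx -0.0003 F s,t,z [-1.  -0.3  4.8] 0.00027133487052990747
6.65 s,t,z [92.6 32.7 18.6] x·bx 1.0 y·bx -0.0004 F s,t,z [-2.9 -1.   4.4] 0.0005026075530568651
```

```bash
for i in 1; do python3 -m jog '[{"linear":[0.05,0,0],"roll":0},{"linear":[0.05,0,0],"roll":0},{"linear":[0,0,0],"roll":0}]' >/dev/null; python3 st.py; python3 -m jog '[{"linear":[0.04,0,0],"roll":0},{"linear":[0,0,0],"roll":0}]' >/dev/null; python3 st.py; done
python3 - <<'E'
from h import *
b=optics.get_image("side")[:,:,::-1]
cv2.imwrite("pics/c5.png",cv2.resize(b[130:270,190:390],None,fx=4,fy=4))
E
```

```text
6.9 s,t,z [96.6 32.7 18.5] x·bx 1.0 y·bx -0.0004 F s,t,z [-3.7 -0.3  5.4] -0.00025851026209623647
7.07 s,t,z [97.9 32.7 18.6] x·bx 1.0 y·bx -0.0004 F s,t,z [-4.7 -1.3  5.2] 0.00018966659851727243
```

View pics/c5.png

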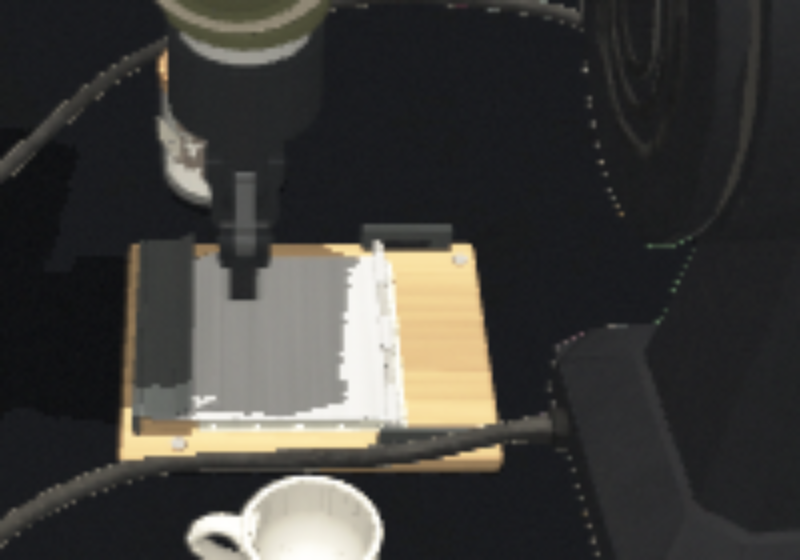

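The cover is sliding under the lip. The hinge line has moved from crop column ~437 to ~395, about 20 mm. I keep pushing until it meets the stop.

```bash
for i in 1; do python3 -m jog '[{"linear":[0.05,0,0],"roll":0},{"linear":[0,0,0],"roll":0}]' >/dev/null; python3 st.py; python3 -m jog '[{"linear":[0.04,0,0],"roll":0},{"linear":[0,0,0],"roll":0}]' >/dev/null; python3 st.py; done
```

```text
7.28 s,t,z [98.1 32.5 18.9] x·bx 1.0 y·bx -0.0006 F s,t,z [-10.   -1.    1.1] -9.025620950756608e-05
7.45 s,t,z [98.2 32.3 19.1] x·bx 1.0 y·bx -0.0008 F s,t,z [-15.4   0.3  -0.1] 0.0003267189426075295
```

The force jumped at s=98, which is home as predicted. I back off slightly, lift clear and check.

```bash
python3 -m jog '[{"linear":[-0.1,0,0],"roll":0},{"linear":[-0.02,0,-0.08],"roll":0},{"linear":[-0.05,0,-0.3],"roll":0},{"linear":[0,0,-0.8],"roll":0},{"linear":[0,0,-0.9],"roll":0},{"linear":[0,0.5,-0.7],"roll":0},{"linear":[0,0.9,0],"roll":0},{"linear":[0,0.9,0],"roll":0},{"linear":[0,0.9,0],"roll":0},{"linear":[0,0.9,0],"roll":0},{"linear":[0,0,0],"roll":0}]' >/dev/null; python3 st.py
python3 - <<'E'
from h import *
b=optics.get_image("side")[:,:,::-1]
cv2.imwrite("pics/c6.png",cv2.resize(b[110:290,150:350],None,fx=3,fy=3))
E
```

```text
8.37 s,t,z [ 96.9 201.5 128.9] x·bx 1.0 y·bx 0.0045 F s,t,z [ 0.3 -0.3 -0.7] 9.858703342298027e-05
```

View pics/c6.png

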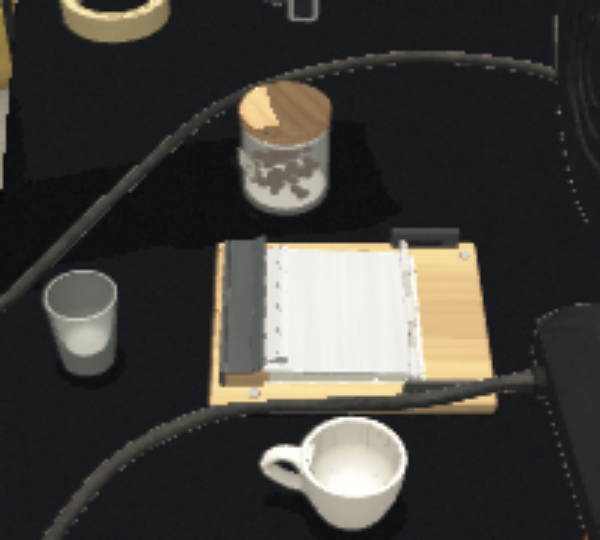

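The cover lies flat with its edge under the lip (crop column ~265). The jar, cup and glass are standing where they were, and the hand is clear.

```bash
python3 -c "
from rig import env
print(env.close_job())"
```

```text
the job is handed in; nothing more can be done
None
```

The brew-card holder is closed and the job is handed in: the cover lies flat, was pushed to its stop under the lip and stayed shut when released, with jar, cup and glass standing where they were; the judge returned no verdict.

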